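# Move the seasonings to the dark grey rack in reverse order

### The arm

A 7-joint arm with a two-finger parallel gripper is mounted at the origin on a cart in front of the work surface, level with it; the furniture and walls round the work are solid. World frame = base frame: x ahead of the robot, y to its left, z up, the work surface at z = 0. Lengths are in m, angles in rad, forces in N, time in s.
With the tool pointing down it reaches from about 0.4 to 0.85 m from the base axis. Payload 4.5 kg.
Tool frame: the origin (TCP) lies between the finger pads; the fingertips stand 25 mm ahead of it and the grasp point (between the pads) lies 6 mm ahead of it (r.tips_ahead is the distance from the TCP to the fingertips, in m); z points along the fingers, y is the direction in which the jaws open and shut (so a half turn about z gives the same grasp; the last joint's range is limited). The gripper opens to 88 mm and grips with 3 to 60 N. Pads are 18 mm wide; open, the fingers measure 123 mm over their backs; the gripper's body (75 mm by 187 mm) begins 45 mm behind the grasp point.
Start: joints at [-1.279, 0.689, -0.195, 1.565, 0.157, 0.902, -0.215], TCP at [0.159, 0.604, 0.264] pointing down, gripper open.
Joint ranges: [-3.01, 3.01], [-0.46, 2.08], [-1.47, 1.51], [0.13, 2.56], [-1, 4.14], [0.04, 2.09], [-2.66, 2.66]. Speed limits (rad/s): [2.57, 2.57, 3.14, 3.14, 3.14, 3.14, 3.14].

### API

Orientations are given as a unit quaternion [x, y, z, w].
In Python, from plant import r, imaging gives the robot as it stands.
- The arm moves only by the tool send_rows, never from a script. Its argument "moves" is one flat list of numbers, 6 for each row, row after row: the shift along the tool's x, y, z in m, then the turn, a rotation vector about the tool's x, y, z in degrees. A call has exactly 5 rows; each row is the pose to reach, as a shift and turn from the pose measured when the call began, along the tool's axes at that moment; what a row does not reach only later rows make up. A row lasts 1/12 s, in which the tool goes at most 41.7 mm and 7.16 degrees, less where a joint would pass 70% of its speed; a pose out of reach is approached as far as the arm can. A call with a gripper value outside its range is refused whole. "claw" is the closure, from -1 (fully open) to 1 (shut), so that 0 is half open, set as the call begins (left out, the last holds). The fingers move at their own pace and stop on an object; "grip_force" is the grip in N (left out, the last holds). Time passes only in rows, so rows that repeat a pose let the fingers close, or fill a call up. It gives the time, the measured TCP pose, the force and the opening at its end, in the units of the state.
- r.get_state(): the state, without advancing time (a new reading comes with each control period).
- imaging.snapshot(name): name is "side" or "top" or "wrist"; returns a dict with "image" (384x512x3 uint8, red, green, blue), "depth" (384x512 float32, m along the optical axis (not along the pixel's ray), 0 where there is no reading), "mtx" (3x3 intrinsics, pixels), "rvec" (rotation vector, rad) and "tvec" (3), from world to camera coordinates, as OpenCV has them. Camera axes: x right, y down, z forward; pixel columns grow to the right and rows downward; lengths in m; the calibration is good to about 2 mm. A picture is of the moment at which its call begins.
- r.finish_job(): hands the job in, once; it reports no verdict.
Trained networks look in a picture, given as the dict that the camera call returned (one of the last four; its "shot" number tells which), for a name from the list of things; names that differ only in an ending like _2 or _b are one class to them, and where a whole thing is asked for, a point or a joint stands for the part that bears it (a point fixed in the world has none). Each returns a list of dicts, best first, with "score" (0 to 1); they miss things now and then, are a little off and sometimes report something else, mostly with a low value. They report only what shows in the picture. A call takes as long as a camera call. They do not tell look-alikes from the thing itself.
- imaging.look_for(query, picture): "box" ([centre column, centre row, width, height] as shares, 0 to 1, of the picture: columns of its width, rows of its height, round what is visible of it).
- imaging.silhouettes(query, picture): "pixels" (384x512 bool, what is visible of it) and "box" ([centre column, centre row, width, height] as shares, 0 to 1, of the picture: columns of its width, rows of its height, round what is visible of it).
- imaging.pinpoint(query, picture): "point" ([column, row] as shares, 0 to 1, of the picture: columns of its width, rows of its height: a listed point, or the origin of a listed thing).
The state is a dict: "clock": time; "q": joint angles; "qd": joint speeds; "joint_torque": joint torques, N m; "tool_pos": TCP position; "eef_rot": TCP orientation; "contact_force": force on the tool from outside, world axes, zero at the start; "moment": the same for the moment, N m; "opening": opening from 0.0 (shut) to 1.0 (fully open).
Only numpy, scipy, OpenCV 4.12 (cv2) and the standard library are available. Lean on these libraries where they do the work, as an engineer would, in place of code of your own. Each camera call takes 0.05 s, during which the arm holds its last target.

### The job

Move the four seasoning containers from the wooden rack to the empty dark grey rack, one to a bay, in reverse order: the one that stands farthest left in the wooden rack at the start goes farthest right in the dark grey rack, and so on along the row. Each must end standing upright on the floor of its bay, and none may be knocked over on the way; the coloured pads stay in the wooden rack.

Things in the scene. Friction and masses are not known exactly. Their poses are not given: they have to be found in the camera images.
- wood_rack: Brown wooden rack that holds the four containers at the start. Fixed, 81 x 310 mm, at the left or right. Four open bays in a row, 65 mm deep (x), 65 mm wide (y), centres at y = 112.5, 37.5, -37.5, -112.5 mm; bay floor 10 mm and walls 26 mm above the origin. Origin: centre of the underside; +y along the row to the robot's left, +x away from the robot, yaw up to 9 degrees.
- dark_rack: Dark grey metal rack, empty at the start. Fixed, 81 x 310 mm, at the left or right. Four open bays in a row, 67 mm deep (x), 71 mm wide (y), centres at y = 112.5, 37.5, -37.5, -112.5 mm; bay floor 10 mm and walls 26 mm above the origin. Origin: centre of the underside; +y along the row to the robot's left, +x away from the robot, yaw up to 9 degrees.
- spice_jar: Glass spice jar with a green cap, loose, round, 46 mm across, 106 mm high. Origin: centre of its underside, z up its axis. Stands upright at the start on the green pad, its base 12 mm above the worktop.
- shaker: Small glass shaker with a grey metal top, loose, round, 44 mm across up to 66 mm high, 34 mm across above, 90 mm high in all. Origin: centre of its underside, z up its axis. Stands upright at the start on the yellow pad, its base 12 mm above the worktop.
- dropper_bottle: Small brown dropper bottle with a black rubber top, loose, round body 33 mm across up to about 65 mm high, narrower above, 102 mm high in all. Origin: centre of its underside, z up its axis. Stands upright at the start on the red pad, its base 12 mm above the worktop.
- blue_jar: Blue ceramic jar with a cork lid (fixed to it), loose, round, 44 mm across, 95 mm high. Origin: centre of its underside, z up its axis. Stands upright at the start on the blue pad, its base 12 mm above the worktop.
- green_pad: Fixed green round felt pad, 62 mm across, 2 mm thick, in the bay of the wooden rack where the spice jar stands at the start; it stays there, so it shows which bay that was. Origin: centre of its underside.
- yellow_pad: Fixed yellow round felt pad, 62 mm across, 2 mm thick, in the bay of the wooden rack where the shaker stands at the start; it stays there, so it shows which bay that was. Origin: centre of its underside.
- red_pad: Fixed red round felt pad, 62 mm across, 2 mm thick, in the bay of the wooden rack where the dropper bottle stands at the start; it stays there, so it shows which bay that was. Origin: centre of its underside.
- blue_pad: Fixed blue round felt pad, 62 mm across, 2 mm thick, in the bay of the wooden rack where the blue jar stands at the start; it stays there, so it shows which bay that was. Origin: centre of its underside.
Mind the look-alikes: they are no part of the job. What is shaped like the blue_jar but orange is not meant. What is shaped like the dropper_bottle but orange is not meant.

How it is judged:
At the end, for the whole second after the job is handed in: Each container stands upright (within 0.1 rad) and at rest on the floor of the dark grey rack (base within 5 mm of it), within 21 mm of the centre of its bay along the row and 18 mm across it; its bay is the mirror image of the one its pad lies in: first from the left becomes last (x of spice_jar in the frame of dark_rack between -0.018 and 0.018 m and z of spice_jar in the frame of dark_rack between 0.005 and 0.015 m and angle between each of spice_jar, shaker, dropper_bottle, blue_jar's own z axis and vertical below 0.1 rad and linear speed of each of spice_jar, shaker, dropper_bottle, blue_jar below 0.02 m/s and ((y of green_pad in the frame of wood_rack between 0.0925 and 0.1325 m and y of spice_jar in the frame of dark_rack between -0.1335 and -0.0915 m) or (y of green_pad in the frame of wood_rack between 0.0175 and 0.0575 m and y of spice_jar in the frame of dark_rack between -0.0585 and -0.0165 m) or (y of green_pad in the frame of wood_rack between -0.0575 and -0.0175 m and y of spice_jar in the frame of dark_rack between 0.0165 and 0.0585 m) or (y of green_pad in the frame of wood_rack between -0.1325 and -0.0925 m and y of spice_jar in the frame of dark_rack between 0.0915 and 0.1335 m)) and x of shaker in the frame of dark_rack between -0.018 and 0.018 m and z of shaker in the frame of dark_rack between 0.005 and 0.015 m and ((y of yellow_pad in the frame of wood_rack between 0.0925 and 0.1325 m and y of shaker in the frame of dark_rack between -0.1335 and -0.0915 m) or (y of yellow_pad in the frame of wood_rack between 0.0175 and 0.0575 m and y of shaker in the frame of dark_rack between -0.0585 and -0.0165 m) or (y of yellow_pad in the frame of wood_rack between -0.0575 and -0.0175 m and y of shaker in the frame of dark_rack between 0.0165 and 0.0585 m) or (y of yellow_pad in the frame of wood_rack between -0.1325 and -0.0925 m and y of shaker in the frame of dark_rack between 0.0915 and 0.1335 m)) and x of dropper_bottle in the frame of dark_rack between -0.018 and 0.018 m and z of dropper_bottle in the frame of dark_rack between 0.005 and 0.015 m and ((y of red_pad in the frame of wood_rack between 0.0925 and 0.1325 m and y of dropper_bottle in the frame of dark_rack between -0.1335 and -0.0915 m) or (y of red_pad in the frame of wood_rack between 0.0175 and 0.0575 m and y of dropper_bottle in the frame of dark_rack between -0.0585 and -0.0165 m) or (y of red_pad in the frame of wood_rack between -0.0575 and -0.0175 m and y of dropper_bottle in the frame of dark_rack between 0.0165 and 0.0585 m) or (y of red_pad in the frame of wood_rack between -0.1325 and -0.0925 m and y of dropper_bottle in the frame of dark_rack between 0.0915 and 0.1335 m)) and x of blue_jar in the frame of dark_rack between -0.018 and 0.018 m and z of blue_jar in the frame of dark_rack between 0.005 and 0.015 m and ((y of blue_pad in the frame of wood_rack between 0.0925 and 0.1325 m and y of blue_jar in the frame of dark_rack between -0.1335 and -0.0915 m) or (y of blue_pad in the frame of wood_rack between 0.0175 and 0.0575 m and y of blue_jar in the frame of dark_rack between -0.0585 and -0.0165 m) or (y of blue_pad in the frame of wood_rack between -0.0575 and -0.0175 m and y of blue_jar in the frame of dark_rack between 0.0165 and 0.0585 m) or (y of blue_pad in the frame of wood_rack between -0.1325 and -0.0925 m and y of blue_jar in the frame of dark_rack between 0.0915 and 0.1335 m))); the robot touches nothing.
It fails at once if a container is knocked over (angle between any of spice_jar, shaker, dropper_bottle, blue_jar's own z axis and vertical above 0.7 rad).
It also fails if it takes over 128 s, if anything falls off the work surface, if the arm or the gripper's body presses on something with over 40 N, if the wrist force passes 120 N, or if a joint passes its speed limit or range.

## Working session

There is one attempt and no reset: what is moved stays moved. The work goes in short steps, Python scripts to look and compute and a tool call to move; the robot and the scene stay as the last step left them, time stands still between calls to the robot, and variables do not carry over. Pictures are saved under pics/ and viewed, and the job is handed in when it is done.

Besides the shell and the picture viewer there is one more tool, called after "Emit:" as name(argument=value, ...) on one line, values as JSON. send_rows: Moves the arm, as the interface text tells. Its arguments: {"type":"object","properties":{"moves":{"type":"array"},"claw":{"type":"number"},"grip_force":{"type":"number"}},"required":["moves"]}

```bash
ls; mkdir -p pics; cat > h.py <<'E'
import numpy as np, cv2
from scipy.spatial.transform import Rotation as R
from plant import r, imaging
def snap(n,fn=None):
    p=imaging.snapshot(n)
    if fn: cv2.imwrite('pics/'+fn,p['image'][:,:,::-1])
    return p
def cloud(p):
    d=p['depth'];K=p['mtx'];h,w=d.shape
    u,v=np.meshgrid(np.arange(w),np.arange(h))
    c=np.stack([(u-K[0,2])*d/K[0,0],(v-K[1,2])*d/K[1,1],d],-1)
    Rm=cv2.Rodrigues(np.array(p['rvec'],float))[0];t=np.array(p['tvec'],float).ravel()
    return (c-t)@Rm   # R^T(c-t)
E
python3 - <<'E'
from h import *
s=r.get_state();print(s['clock'],s['tool_pos'],s['eef_rot'],s['opening'],r.tips_ahead)
for n in('top','side','wrist'):
    p=snap(n,n+'0.png')
    np.savez(n+'0.npz',**{k:v for k,v in p.items()})
    print(n,p['mtx'].tolist(),p['rvec'],p['tvec'])
E
```

```text
pics
0.0 [0.15926044 0.60375972 0.26291698] [ 1.28511927e-01  9.91707547e-01 -9.08304868e-04 -3.52965346e-05] 1.0021473076017062 0.025
top [[450.59227686516977, 0.0, 254.574405925992], [0.0, 450.59227686516977, 191.94056805121937], [0.0, 0.0, 1.0]] [ 2.15079721 -2.15325048  0.19540325] [0.01124227 0.49439012 1.14954899]
side [[352.8067898646719, 0.0, 251.26414714973973], [0.0, 352.8067898646719, 189.07606697319613], [0.0, 0.0, 1.0]] [ 0.19056473 -2.57128067  1.6507292 ] [0.50382422 0.06089639 0.99027973]
wrist [[298.66467633436315, 0.0, 250.8677204968376], [0.0, 298.66467633436315, 185.69890178201516], [0.0, 0.0, 1.0]] [-2.30809161 -1.77743986 -0.24541419] [-0.62353804 -0.03691324  0.38742747]
```

View pics/top0.png

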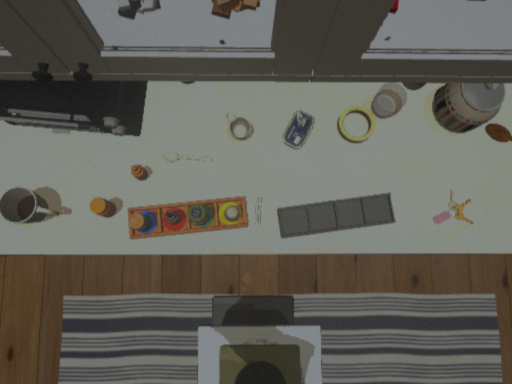

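View pics/side0.png

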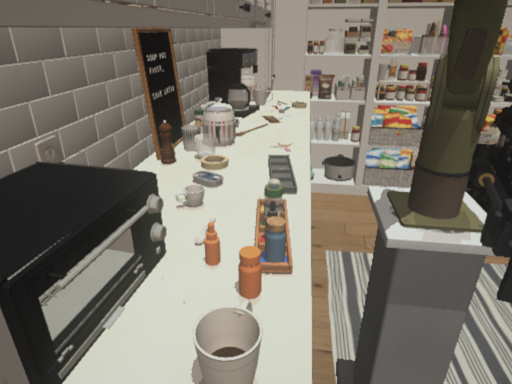

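View pics/wrist0.png

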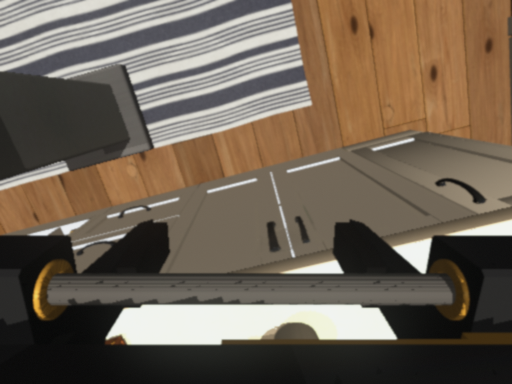

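```bash
python3 - <<'E'
from h import *
for n in('top','side'):
    p=dict(np.load(n+'0.npz'))
    Rm=cv2.Rodrigues(p['rvec'])[0];t=p['tvec'].ravel()
    print(n,'cam pos',-Rm.T@t, 'axis',Rm[2])
    C=cloud(p)
    if n=='top':
        for uv in [(145,220),(173,217),(202,214),(232,212),(290,222),(320,217),(349,213),(378,208),(260,365),(300,60),(70,100),(330,160),(300,250),(290,85),(300,300),(40,205),(100,207)]:
            print(uv,C[uv[1],uv[0]].round(3))
    tp=np.array([0.159,0.604,0.264]);c=Rm@tp+t;print('tcp proj',(p['mtx']@c)/c[2])
p=imaging.snapshot('top')
for q in ['wood_rack','dark_rack','spice_jar','shaker','dropper_bottle','blue_jar','green_pad','yellow_pad','red_pad','blue_pad']:
    pass
    L=imaging.pinpoint(q,p)
    print(q,[(round(a['score'],2),(np.array(a['point'])*[512,384]).round(1).tolist()) for a in L[:3]])
E
```

```text
top cam pos [0.31028853 0.04104669 1.21162992] axis [ 0.15498303 -0.02556311 -0.98758635]
(145, 220) [0.416 0.286 0.082]
(173, 217) [0.424 0.216 0.085]
(202, 214) [0.428 0.141 0.117]
(232, 212) [0.434 0.068 0.099]
(290, 222) [ 0.417 -0.084  0.013]
(320, 217) [ 0.431 -0.165  0.011]
(349, 213) [ 0.441 -0.244  0.011]
(378, 208) [ 0.455 -0.323  0.014]
(260, 365) [ 0.065 -0.     0.07 ]
(300, 60) [ 0.622 -0.047  0.552]
(70, 100) [0.682 0.44  0.208]
(330, 160) [ 0.591 -0.2   -0.003]
(300, 250) [ 0.343 -0.111  0.004]
(290, 85) [ 0.808 -0.092 -0.001]
(300, 300) [ 0.14  -0.221 -0.907]
(40, 205) [0.456 0.553 0.071]
(100, 207) [0.448 0.396 0.093]
tcp proj [-39.63304127 340.39713374   1.        ]
side cam pos [0.36912102 0.93979692 0.46768853] axis [ 0.13422393 -0.89927936 -0.41626983]
tcp proj [504.53544797 247.9259306    1.        ]
wood_rack [(0.95, [188.2, 217.1])]
dark_rack [(0.97, [333.5, 217.9]), (0.62, [200.0, 218.5])]
spice_jar [(0.66, [203.3, 219.7])]
shaker [(0.8, [232.1, 213.8])]
dropper_bottle [(0.73, [185.3, 220.9]), (0.66, [141.2, 175.3]), (0.62, [174.0, 218.4])]
blue_jar [(0.92, [147.0, 221.2]), (0.68, [108.5, 210.7]), (0.51, [230.9, 212.9])]
green_pad [(0.55, [201.8, 218.4])]
yellow_pad [(0.59, [228.5, 215.0])]
red_pad [(0.57, [173.4, 220.3]), (0.34, [188.0, 217.9])]
blue_pad [(0.71, [145.9, 219.0])]
```

```bash
python3 - <<'E'
from h import *
p=imaging.snapshot('top')
C=cloud(p)
big=cv2.resize(p['image'][140:260,90:410,::-1],None,fx=2.5,fy=2.5,interpolation=cv2.INTER_CUBIC)
cv2.imwrite('pics/topcrop.png',big)
for q in ['wood_rack','dark_rack']:
    L=imaging.silhouettes(q,p); m=L[0]['pixels']
    P=C[m]; 
    print(q,L[0]['score'],m.sum(),np.percentile(P[:,2],[1,10,50,90,99]).round(3))
    sel=P[(P[:,2]>0.018)&(P[:,2]<0.032)] 
    for nm,S in (('all',P[P[:,2]<0.04]),('rim',sel)):
        (c,wh,a)=cv2.minAreaRect((S[:,:2]*1000).astype(np.float32)); print(nm,len(S),np.round(c,1),np.round(wh,1),round(a,2))
for q in ['spice_jar','shaker','dropper_bottle','blue_jar']:
    L=imaging.silhouettes(q,p)
    for a in L[:3]:
        m=a['pixels'];P=C[m];zt=np.percentile(P[:,2],97);T=P[P[:,2]>zt-0.006]
        print(q,round(a['score'],2),(np.array(a['box'])*[512,384,512,384]).round(0),'ztop',zt.round(3),len(T),T[:,:2].mean(0).round(4),(T[:,:2].max(0)-T[:,:2].min(0)).round(3))
E
```

```text
wood_rack 0.9 1701 [0.005 0.009 0.023 0.028 0.031]
all 1691 [432.8 188.1] [ 85.5 311.7] 6.13
rim 1080 [430.8 188.7] [ 81.7 310.1] 6.13
dark_rack 0.57 3479 [0.004 0.008 0.011 0.025 0.03 ]
all 3472 [ 437.  -206.2] [ 83.3 307.5] 8.19
rim 735 [ 437.  -206.8] [ 79.5 304.7] 7.81
spice_jar 0.78 [199. 213.  21.  21.] ztop 0.121 232 [0.4318 0.1542] [0.145 0.134]
shaker 0.61 [232. 212.  14.  21.] ztop 0.103 73 [0.4365 0.0696] [0.139 0.04 ]
dropper_bottle 0.74 [175. 218.  14.  15.] ztop 0.111 22 [0.4281 0.2228] [0.01  0.012]
dropper_bottle 0.56 [141. 173.  16.  16.] ztop 0.101 19 [0.5354 0.301 ] [0.243 0.28 ]
dropper_bottle 0.17 [233. 213.  14.  15.] ztop 0.103 73 [0.4365 0.0696] [0.139 0.04 ]
blue_jar 0.75 [143. 220.  22.  28.] ztop 0.11 182 [0.4132 0.2997] [0.124 0.281]
blue_jar 0.61 [104. 208.  26.  20.] ztop 0.098 185 [0.4528 0.399 ] [0.162 0.379]
```

View pics/topcrop.png

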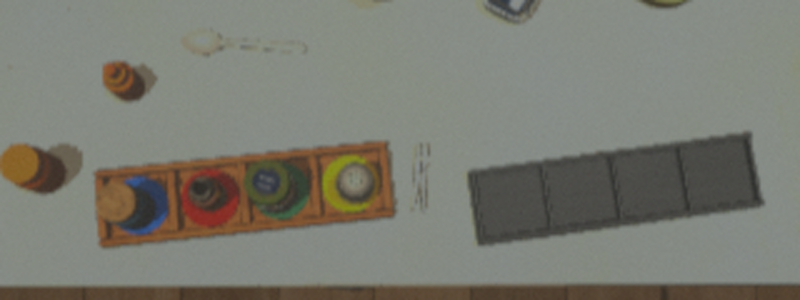

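```bash
python3 - <<'E'
from h import *
C=cloud(imaging.snapshot('top'));Cs=cloud(imaging.snapshot('side'))
w=np.array([.431,.1885]);yw=np.radians(6.13)
for n,y,h in(('blue',.1125,.107),('drop',.0375,.114),('spice',-.0375,.118),('shaker',-.1125,.102)):
    b=w+y*np.array([-np.sin(yw),np.cos(yw)])
    for nm,c in(('top',C),('side',Cs)):
        P=c.reshape(-1,3);P=P[np.linalg.norm(P[:,:2]-b,axis=1)<.034]
        z=P[P[:,2]<h+.015];zt=np.percentile(z[:,2],95)
        T=z[z[:,2]>h-.008]
        if len(T)>3:
            (cc,rr)=cv2.minEnclosingCircle((T[:,:2]*1000).astype(np.float32))
            print(n,nm,'bay',b.round(4),len(T),T[:,2].max().round(3),'med',np.median(T[:,:2],0).round(4),'circ',np.round(cc,1),round(rr,1))
        S=z[(z[:,2]>.045)&(z[:,2]<.07)]
        if len(S)>5:
            A=np.c_[2*S[:,:2],np.ones(len(S))];x=np.linalg.lstsq(A,(S[:,:2]**2).sum(1),rcond=None)[0]
            print('    body circle',x[:2].round(4),np.sqrt(x[2]+x[0]**2+x[1]**2).round(4),len(S))
# cabinets
P=C.reshape(-1,3);Q=np.vstack([P,Cs.reshape(-1,3)]);Q=Q[(Q[:,2]>.15)&(Q[:,2]<.8)&(abs(Q[:,1])<.7)]
print(Q[:,0].min())
for z in np.arange(.15,.8,.1):
    q=Q[(Q[:,2]>z)&(Q[:,2]<z+.1)];print(z.round(2),len(q),np.percentile(q[:,0],[0,1,5]).round(3) if len(q) else '')
E
```

```text
blue top bay [0.419  0.3004] 216 0.112 med [0.4141 0.3025] circ [414.2 302.5] 20.0
    body circle [0.4146 0.3031] 0.0216 40
blue side bay [0.419  0.3004] 191 0.107 med [0.4122 0.3118] circ [412.4 306.8] 20.6
    body circle [0.4126 0.3063] 0.0212 212
drop top bay [0.427  0.2258] 19 0.115 med [0.4283 0.2241] circ [428.3 223.5] 5.8
    body circle [0.4282 0.2228] 0.0159 34
drop side bay [0.427  0.2258] 14 0.112 med [0.4276 0.2294] circ [426.8 228.3] 5.7
    body circle [0.4356 0.2301] 0.0074 19
spice top bay [0.435  0.1512] 269 0.124 med [0.4324 0.1551] circ [432.6 154.7] 22.4
    body circle [0.433 0.155] 0.0233 22
spice side bay [0.435  0.1512] 142 0.118 med [0.4301 0.1652] circ [429.6 159.6] 23.3
    body circle [0.4311 0.1582] 0.0229 88
shaker top bay [0.443  0.0766] 103 0.105 med [0.4373 0.0685] circ [439.3  70.2] 15.8
    body circle [0.4388 0.0707] 0.0195 54
shaker side bay [0.443  0.0766] 38 0.1 med [0.4362 0.0777] circ [436.6  76.4] 13.6
-0.059110039205536855
0.15 31097 [-0.059 -0.025  0.041]
0.25 12807 [-0.045 -0.036 -0.017]
0.35 10343 [-0.055 -0.038  0.006]
0.45 33870 [0.008 0.035 0.09 ]
0.55 12482 [0.596 0.619 0.62 ]
0.65 5349 [0.619 0.619 0.62 ]
0.75 0
```

```bash
cat >> h.py <<'E'
def plan(tx,ty,tz,yaw=7.0):
    s=r.get_state();p=np.array(s['tool_pos']);q=R.from_quat(s['eef_rot'])
    a=np.radians(yaw);c,sn=np.cos(a),np.sin(a)
    T=R.from_matrix(np.array([[-sn,c,0],[c,sn,0],[0,0,-1]]).T)
    d=q.inv().apply(np.array([tx,ty,tz])-p);rv=np.degrees((q.inv()*T).as_rotvec())
    print('t',round(s['clock'],2),'pos',p.round(4),'op',round(s['opening'],3),'F',np.round(s['contact_force'],1))
    print(' shift',d.round(4),'turn',rv.round(2))
E
python3 - <<'E'
from h import *
plan(.36,.40,.25,40); plan(.438,.073,.2)
E
```

```text
t 1.15 pos [0.1593 0.6044 0.2637] op 0.999 F [ 0.9  0.2 -0.8]
 shift [-0.2461 -0.1465  0.0137] turn [ 0.   -0.   35.23]
t 1.15 pos [0.1593 0.6044 0.2637] op 0.999 F [ 0.9  0.2 -0.8]
 shift [-0.4049 -0.4428  0.0637] turn [ 0.   -0.   68.23]
```

Emit:
send_rows(moves=[-0.03, -0.02, 0, 0, 0, 6, -0.065, -0.04, 0, 0, 0, 13, -0.1, -0.06, 0, 0, 0, 20, -0.135, -0.08, 0, 0, 0, 27, -0.17, -0.1, 0, 0, 0, 34], claw=-1, grip_force=25)

```text
clock: 1.57
tool_pos: [0.2993, 0.463, 0.264]
eef_rot: [0.415, 0.91, 0.0, 0.0]
contact_force: [0.1, 0.7, -0.4]
opening: 0.998
```

```bash
python3 - <<'E'
from h import *
plan(.438,.073,.2)
E
```

```text
t 1.57 pos [0.2993 0.463  0.264 ] op 0.998 F [ 0.1  0.7 -0.4]
 shift [-0.3856 -0.1506  0.0638] turn [ 3.000e-02 -2.000e-02  3.391e+01]
```

Emit:
send_rows(moves=[-0.035, -0.014, 0, 0, 0, 7, -0.07, -0.028, 0, 0, 0, 14, -0.105, -0.041, 0, 0, 0, 20, -0.14, -0.055, 0, 0, 0, 27, -0.175, -0.068, 0, 0, 0, 34])

```text
clock: 1.98
tool_pos: [0.3628, 0.2846, 0.2642]
eef_rot: [0.665, 0.747, 0.001, -0.0]
contact_force: [0.0, 0.1, 0.0]
opening: 1.002
```

```bash
python3 - <<'E'
from h import *
plan(.438,.073,.2)
E
```

```text
t 1.98 pos [0.3628 0.2846 0.2642] op 1.002 F [0.  0.1 0. ]
 shift [-0.2188  0.0504  0.064 ] turn [ 0.04 -0.05 -0.42]
```

Emit:
send_rows(moves=[-0.04, 0.01, 0.01, 0, 0, 0, -0.08, 0.02, 0.02, 0, 0, 0, -0.12, 0.03, 0.03, 0, 0, 0, -0.16, 0.04, 0.04, 0, 0, 0, -0.19, 0.046, 0.045, 0, 0, 0])

```text
clock: 2.4
tool_pos: [0.431, 0.0987, 0.2185]
eef_rot: [0.666, 0.746, 0.001, 0.0]
contact_force: [-0.4, 0.4, 0.2]
opening: 1.004
```

```bash
python3 - <<'E'
from h import *
plan(.438,.073,.2)
E
```

```text
t 2.4 pos [0.431  0.0987 0.2185] op 1.004 F [-0.4  0.4  0.2]
 shift [-0.0263  0.004   0.0185] turn [ 0.06 -0.03 -0.48]
```

Emit:
send_rows(moves=[-0.014, 0.002, 0.01, 0, 0, 0, -0.026, 0.004, 0.018, 0, 0, 0, -0.026, 0.004, 0.018, 0, 0, 0, -0.026, 0.004, 0.018, 0, 0, 0, -0.026, 0.004, 0.018, 0, 0, 0])

```text
clock: 2.82
tool_pos: [0.4381, 0.0746, 0.2009]
eef_rot: [0.665, 0.747, 0.001, 0.0]
contact_force: [-0.7, 0.3, -0.2]
opening: 1.0
```

```bash
python3 - <<'E'
from h import *
p=snap('wrist','w1.png');C=cloud(p)
P=C.reshape(-1,3)
for n,b in(('shaker',(.438,.073)),('spice',(.4317,.1565)),('drop',(.4277,.226))):
    q=P[(np.linalg.norm(P[:,:2]-b,axis=1)<.035)]
    for lo,hi in((.04,.07),(.085,.13)):
        S=q[(q[:,2]>lo)&(q[:,2]<hi)]
        if len(S)>10: print(n,lo,len(S),np.median(S,0).round(4),S.min(0).round(3),S.max(0).round(3))
snap('top','t1.png');snap('side','s1.png')
plan(.438,.073,.2)
E
```

```text
shaker 0.04 603 [0.4369 0.087  0.0557] [0.417 0.065 0.04 ] [0.459 0.093 0.07 ]
shaker 0.085 1328 [0.4377 0.0734 0.0965] [0.421 0.053 0.085] [0.455 0.087 0.101]
spice 0.085 3839 [0.4329 0.1562 0.1161] [0.411 0.133 0.107] [0.456 0.178 0.119]
drop 0.04 492 [0.4296 0.2099 0.0602] [0.413 0.207 0.04 ] [0.445 0.221 0.07 ]
t 2.97 pos [0.438  0.0747 0.201 ] op 1.005 F [-0.5 -0.6  0.9]
 shift [-0.0017 -0.0002  0.001 ] turn [ 0.12 -0.07 -0.34]
```

View pics/w1.png

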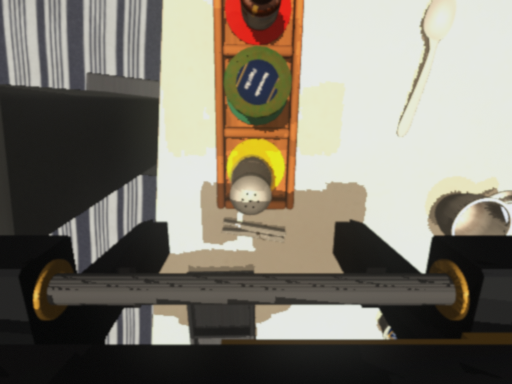

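View pics/s1.png

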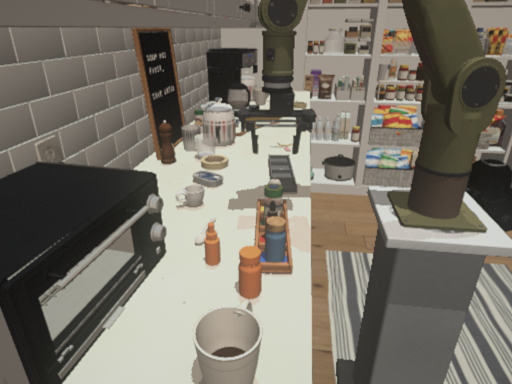

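Emit:
send_rows(moves=[-0.0033, 0, 0.02, 0, 0, 0, -0.0033, 0, 0.05, 0, 0, 0, -0.0033, 0, 0.085, 0, 0, 0, -0.0033, 0, 0.115, 0, 0, 0, -0.0033, 0, 0.131, 0, 0, 0])

```text
clock: 3.38
tool_pos: [0.4375, 0.0726, 0.0677]
eef_rot: [0.664, 0.748, -0.0, -0.001]
contact_force: [3.6, 1.7, 1.2]
opening: 1.001
```

Emit:
send_rows(moves=[0, 0, 0.002, 0, 0, 0, 0, 0, 0.002, 0, 0, 0, 0, 0, 0.002, 0, 0, 0, 0, 0, 0.002, 0, 0, 0, 0, 0, 0.002, 0, 0, 0], claw=1, grip_force=20)

```text
clock: 3.8
tool_pos: [0.4385, 0.073, 0.0673]
eef_rot: [0.665, 0.747, 0.0, -0.001]
contact_force: [-0.1, -0.1, 0.7]
opening: 0.645
```

```bash
python3 - <<'E'
from h import *
plan(.438,.0715,.07)
snap('wrist','w2.png');
E
```

```text
t 3.8 pos [0.4385 0.073  0.0673] op 0.645 F [-0.1 -0.1  0.7]
 shift [-0.0014 -0.0007 -0.0027] turn [-0.02 -0.08 -0.29]
```

View pics/w2.png

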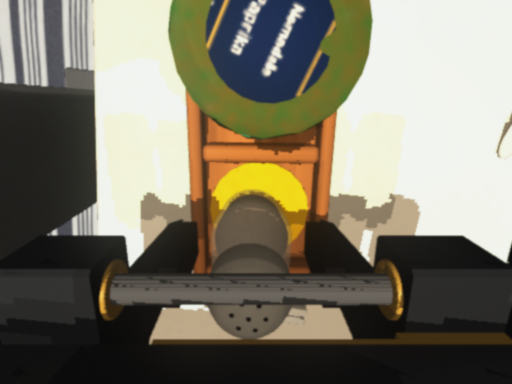

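Fingers are closing around the shaker (it sits centred at px ~(250,290)); they need another call.

Emit:
send_rows(moves=[0, 0, 0, 0, 0, 0, 0, 0, 0, 0, 0, 0, 0, 0, 0, 0, 0, 0, 0, 0, 0, 0, 0, 0, 0, 0, 0, 0, 0, 0], claw=1)

```text
clock: 4.27
tool_pos: [0.4391, 0.0729, 0.0682]
eef_rot: [0.665, 0.747, 0.001, 0.0]
contact_force: [0.3, 0.2, 7.8]
opening: 0.453
```

Emit:
send_rows(moves=[0, 0, -0.005, 0, 0, 0, 0, 0, -0.02, 0, 0, 0, 0, 0, -0.035, 0, 0, 0, 0, 0, -0.05, 0, 0, 0, 0, 0, -0.06, 0, 0, 0])

```text
clock: 4.68
tool_pos: [0.439, 0.0729, 0.1297]
eef_rot: [0.665, 0.747, 0.002, 0.0]
contact_force: [-0.2, -0.4, -0.8]
opening: 0.462
```

```bash
python3 - <<'E'
from h import *
plan(.4208,-.0936,.16)
snap('wrist','w3.png');snap('side','s3.png')
E
```

```text
t 4.68 pos [0.439  0.0729 0.1297] op 0.462 F [-0.2 -0.4 -0.8]
 shift [-0.1631 -0.0374 -0.0307] turn [ 0.15 -0.11 -0.3 ]
```

View pics/w3.png

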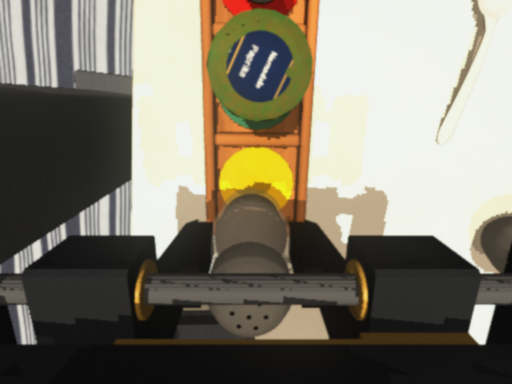

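Emit:
send_rows(moves=[-0.02, -0.005, 0, 0, 0, 0, -0.055, -0.013, 0, 0, 0, 0, -0.09, -0.021, 0, 0, 0, 0, -0.125, -0.029, 0, 0, 0, 0, -0.15, -0.035, 0, 0, 0, 0])

```text
clock: 5.2
tool_pos: [0.421, -0.0832, 0.1287]
eef_rot: [0.666, 0.746, 0.001, 0.0]
contact_force: [0.5, -1.3, -1.3]
opening: 0.459
```

```bash
python3 - <<'E'
from h import *
plan(.4208,-.0936,.13)
C=cloud(snap('wrist','w4.png'))
C=cloud(snap('top','t4.png'))
P=C.reshape(-1,3)
b=np.array([.437,-.2065])
S=P[(abs(P[:,0]-.437)<.08)&(abs(P[:,1]+.2065)<.18)]
S=S[(S[:,2]>.019)&(S[:,2]<.032)]
print(cv2.minAreaRect((S[:,:2]*1000).astype(np.float32)),len(S))
E
```

```text
t 5.2 pos [ 0.421  -0.0832  0.1287] op 0.459 F [ 0.5 -1.3 -1.3]
 shift [-0.0103 -0.0014 -0.0013] turn [ 0.14 -0.07 -0.47]
((417.71856689453125, -63.21418762207031), (77.62646484375, 22.034008026123047), 0.957325279712677) 74
```

View pics/w4.png

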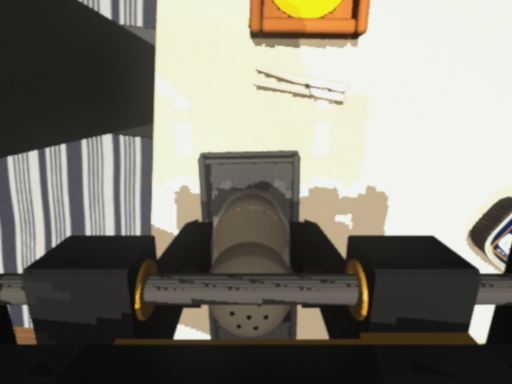

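View pics/t4.png

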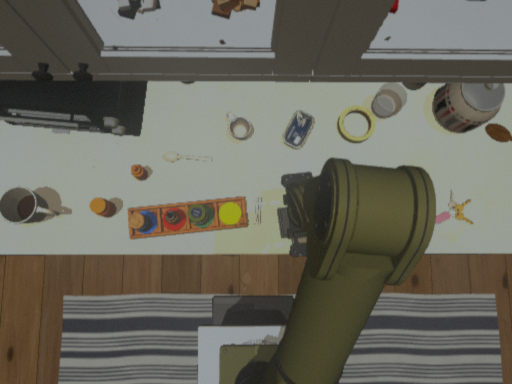

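```bash
python3 - <<'E'
from h import *
p=snap('wrist');C=cloud(p)
m=np.zeros(C.shape[:2],bool);m[140:232,185:315]=1
P=C[m];P=P[(P[:,2]>.018)&(P[:,2]<.034)]
print(len(P),P[:,1].max(), P[:,2].mean())
for y in np.arange(-.09,-.045,.005):
    s=P[(P[:,1]>y)&(P[:,1]<y+.005)]
    if len(s):print(y.round(3),len(s),s[:,0].min().round(4),s[:,0].max().round(4))
# expected corners from the top estimate
o=np.array([.437,-.2065]);a=np.radians(8)
Rm=np.array([[np.cos(a),-np.sin(a)],[np.sin(a),np.cos(a)]])
for c in((.0405,.155),(-.0405,.155)): print('exp',(o+Rm@c).round(4))
E
```

```text
1562 -0.048922222321558656 0.02311316127869218
-0.09 89 0.3815 0.4604
-0.085 98 0.3802 0.4598
-0.08 98 0.3801 0.459
-0.075 102 0.3788 0.4582
-0.07 100 0.3788 0.4574
-0.065 220 0.3774 0.4566
-0.06 342 0.3779 0.456
-0.055 162 0.4238 0.4552
-0.05 12 0.4499 0.4545
exp [ 0.4555 -0.0474]
exp [ 0.3753 -0.0586]
```

Emit:
send_rows(moves=[-0.006, 0, 0.0, 0, 0, 0, -0.012, 0, 0.012, 0, 0, 0, -0.012, 0, 0.03, 0, 0, 0, -0.012, 0, 0.047, 0, 0, 0, -0.012, 0, 0.058, 0, 0, 0])

```text
clock: 5.77
tool_pos: [0.4233, -0.0934, 0.0735]
eef_rot: [0.666, 0.746, -0.0, -0.002]
contact_force: [-0.5, -0.4, -1.1]
opening: 0.455
```

```bash
python3 - <<'E'
from h import *
plan(.4205,-.095,.067)
E
```

```text
t 5.77 pos [ 0.4233 -0.0934  0.0735] op 0.455 F [-0.5 -0.4 -1.1]
 shift [-0.0013 -0.003   0.0065] turn [-0.2  -0.16 -0.51]
```

Emit:
send_rows(moves=[-0.001, -0.003, 0.003, 0, 0, 0, -0.001, -0.003, 0.005, 0, 0, 0, -0.001, -0.003, 0.0065, 0, 0, 0, -0.001, -0.003, 0.0065, 0, 0, 0, -0.001, -0.003, 0.0065, 0, 0, 0])

```text
clock: 6.18
tool_pos: [0.4207, -0.0933, 0.0665]
eef_rot: [0.665, 0.747, -0.0, -0.003]
contact_force: [0.1, -0.6, -0.1]
opening: 0.458
```

```bash
python3 - <<'E'
from h import *
plan(.4205,-.095,.067)
E
```

```text
t 6.18 pos [ 0.4207 -0.0933  0.0665] op 0.458 F [ 0.1 -0.6 -0.1]
 shift [-0.0017 -0.0004 -0.0005] turn [-0.21 -0.22 -0.33]
```

Emit:
send_rows(moves=[-0.001, 0, 0.001, 0, 0, 0, -0.001, 0, 0.001, 0, 0, 0, -0.001, 0, 0.001, 0, 0, 0, -0.001, 0, 0.001, 0, 0, 0, -0.001, 0, 0.001, 0, 0, 0])

```text
clock: 6.6
tool_pos: [0.4206, -0.0933, 0.0661]
eef_rot: [0.664, 0.748, 0.0, -0.003]
contact_force: [-2.1, 0.6, 9.4]
opening: 0.458
```

Emit:
send_rows(moves=[0, 0, 0, 0, 0, 0, 0, 0, 0, 0, 0, 0, 0, 0, 0, 0, 0, 0, 0, 0, 0, 0, 0, 0, 0, 0, 0, 0, 0, 0], claw=-1)

```text
clock: 7.02
tool_pos: [0.4208, -0.0931, 0.066]
eef_rot: [0.664, 0.748, 0.0, -0.003]
contact_force: [-0.1, 0.9, -0.3]
opening: 0.81
```

Emit:
send_rows(moves=[0, 0, 0, 0, 0, 0, 0, 0, 0, 0, 0, 0, 0, 0, -0.02, 0, 0, 0, 0, 0, -0.05, 0, 0, 0, 0, 0, -0.085, 0, 0, 0])

```text
clock: 7.43
tool_pos: [0.4196, -0.0932, 0.1468]
eef_rot: [0.663, 0.748, -0.002, -0.006]
contact_force: [1.7, -0.4, -1.0]
opening: 0.998
```

```bash
python3 - <<'E'
from h import *
plan(.4335,.1555,.2)
snap('wrist','w5.png')
E
```

```text
t 7.43 pos [ 0.4196 -0.0932  0.1468] op 0.998 F [ 1.7 -0.4 -1. ]
 shift [ 0.2456  0.0431 -0.052 ] turn [-0.57 -0.37 -0.13]
```

View pics/w5.png

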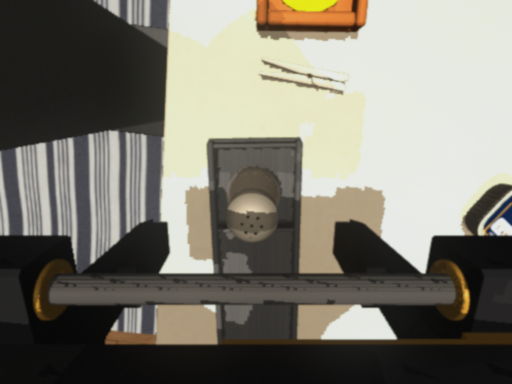

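Emit:
send_rows(moves=[0.02, 0.003, -0.03, 0, 0, 0, 0.06, 0.01, -0.052, 0, 0, 0, 0.1, 0.018, -0.052, 0, 0, 0, 0.14, 0.025, -0.052, 0, 0, 0, 0.18, 0.032, -0.052, -0.5, -0.3, 0])

```text
clock: 7.9
tool_pos: [0.4323, 0.0898, 0.2081]
eef_rot: [0.665, 0.747, 0.005, 0.002]
contact_force: [0.7, 0.4, 0.6]
opening: 0.998
```

```bash
python3 - <<'E'
from h import *
plan(.4335,.1555,.2)
E
```

```text
t 7.9 pos [0.4323 0.0898 0.2081] op 0.998 F [0.7 0.4 0.6]
 shift [0.0651 0.0088 0.0084] turn [ 0.6  -0.21 -0.3 ]
```

Emit:
send_rows(moves=[0.03, 0.004, 0.004, 0, 0, 0, 0.055, 0.008, 0.007, 0, 0, 0, 0.065, 0.009, 0.008, 0.6, -0.2, -0.3, 0.065, 0.009, 0.008, 0.6, -0.2, -0.3, 0.065, 0.009, 0.008, 0.6, -0.2, -0.3])

```text
clock: 8.32
tool_pos: [0.4336, 0.1542, 0.2001]
eef_rot: [0.663, 0.749, -0.001, 0.0]
contact_force: [-0.5, -1.8, 0.0]
opening: 0.997
```

```bash
python3 - <<'E'
from h import *
plan(.4335,.1555,.085)
P=cloud(snap('wrist','w6.png')).reshape(-1,3)
for n,b,lo,hi in(('spice',(.4317,.1565),.105,.13),('drop',(.4277,.226),.03,.07),('drop',(.4277,.226),.105,.12),('blue',(.4135,.3045),.09,.12)):
    S=P[(np.linalg.norm(P[:,:2]-b,axis=1)<.035)&(P[:,2]>lo)&(P[:,2]<hi)]
    if len(S)>10: print(n,lo,len(S),np.median(S,0).round(4),S.min(0).round(3),S.max(0).round(3),cv2.minEnclosingCircle((S[:,:2]*1000).astype(np.float32)))
E
```

```text
t 8.32 pos [0.4336 0.1542 0.2001] op 0.997 F [-0.5 -1.8  0. ]
 shift [0.0015 0.0002 0.1151] turn [-0.08  0.09 -0.03]
spice 0.105 2990 [0.4326 0.1578 0.1159] [0.41  0.134 0.105] [0.456 0.178 0.118] ((433.12493896484375, 155.8388214111328), 22.948837280273438)
drop 0.03 206 [0.4275 0.2236 0.0691] [0.412 0.208 0.065] [0.445 0.241 0.07 ] ((428.40252685546875, 224.21096801757812), 16.632863998413086)
drop 0.105 280 [0.4285 0.2244 0.1087] [0.422 0.218 0.105] [0.435 0.231 0.113] ((428.4921875, 224.3169403076172), 6.486034393310547)
blue 0.09 157 [0.4171 0.2845 0.0963] [0.405 0.284 0.09 ] [0.427 0.289 0.105] ((416.33837890625, 287.82623291015625), 11.140812873840332)
```

View pics/w6.png

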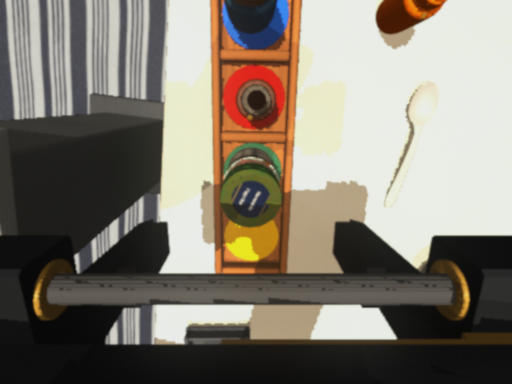

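Emit:
send_rows(moves=[0.0015, 0, 0.02, 0, 0, 0, 0.0015, 0, 0.05, 0, 0, 0, 0.0015, 0, 0.08, 0, 0, 0, 0.0015, 0, 0.105, 0, 0, 0, 0.0015, 0, 0.114, 0, 0, 0])

```text
clock: 8.78
tool_pos: [0.4322, 0.1508, 0.0836]
eef_rot: [0.665, 0.747, -0.004, 0.0]
contact_force: [0.2, -0.6, -0.2]
opening: 0.994
```

Emit:
send_rows(moves=[0, 0, 0.0, 0, 0, 0, 0, 0, 0, 0, 0, 0, 0, 0, 0, 0, 0, 0, 0, 0, 0, 0, 0, 0, 0, 0, 0, 0, 0, 0], claw=1, grip_force=20)

```text
clock: 9.2
tool_pos: [0.4328, 0.1506, 0.0845]
eef_rot: [0.665, 0.747, -0.003, 0.0]
contact_force: [0.2, 0.9, -0.9]
opening: 0.644
```

Emit:
send_rows(moves=[0, 0, 0.0, 0, 0, 0, 0, 0, 0, 0, 0, 0, 0, 0, 0, 0, 0, 0, 0, 0, 0, 0, 0, 0, 0, 0, 0, 0, 0, 0])

```text
clock: 9.62
tool_pos: [0.4334, 0.1506, 0.0851]
eef_rot: [0.665, 0.747, -0.003, 0.001]
contact_force: [0.1, -0.7, 6.8]
opening: 0.509
```

```bash
python3 - <<'E'
from h import *
plan(.4335,.1555,.085)
E
```

```text
t 9.62 pos [0.4334 0.1506 0.0851] op 0.509 F [ 0.1 -0.7  6.8]
 shift [0.0048 0.0007 0.0001] turn [-0.16  0.28 -0.39]
```

Emit:
send_rows(moves=[0, 0, -0.006, 0, 0, 0, 0, 0, -0.02, 0, 0, 0, 0, 0, -0.045, 0, 0, 0, 0, 0, -0.075, 0, 0, 0, 0, 0, -0.105, 0, 0, 0])

```text
clock: 10.03
tool_pos: [0.4326, 0.1509, 0.1913]
eef_rot: [0.665, 0.747, -0.004, 0.0]
contact_force: [1.4, -0.6, -1.1]
opening: 0.515
```

```bash
python3 - <<'E'
from h import *
plan(.4308,-.176,.205)
snap('wrist','w7.png');
E
```

```text
t 10.03 pos [0.4326 0.1509 0.1913] op 0.515 F [ 1.4 -0.6 -1.1]
 shift [-0.3245 -0.0397 -0.0118] turn [-0.31  0.29 -0.34]
```

View pics/w7.png

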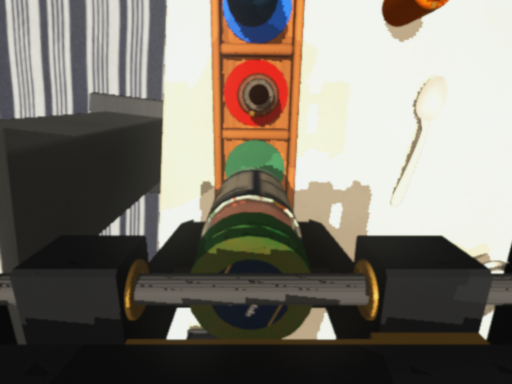

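Jar is held and upright, green pad bare. Traverse to the dark rack.

Emit:
send_rows(moves=[-0.02, -0.003, -0.01, 0, 0, 0, -0.055, -0.007, -0.018, 0, 0, 0, -0.09, -0.011, -0.018, 0, 0, 0, -0.125, -0.015, -0.018, 0, 0, 0, -0.16, -0.02, -0.018, 0, 0, 0])

```text
clock: 10.5
tool_pos: [0.433, -0.0103, 0.2145]
eef_rot: [0.665, 0.747, 0.0, 0.002]
contact_force: [1.0, 0.3, -1.0]
opening: 0.511
```

```bash
python3 - <<'E'
from h import *
plan(.4308,-.176,.205)
E
```

```text
t 10.5 pos [ 0.433  -0.0103  0.2145] op 0.511 F [ 1.   0.3 -1. ]
 shift [-0.1643 -0.0216  0.0099] turn [ 0.17  0.16 -0.3 ]
```

Emit:
send_rows(moves=[-0.035, -0.005, 0.003, 0, 0, 0, -0.07, -0.009, 0.005, 0, 0, 0, -0.105, -0.014, 0.005, 0, 0, 0, -0.14, -0.018, 0.005, 0, 0, 0, -0.16, -0.021, 0.008, 0, 0, 0])

```text
clock: 10.92
tool_pos: [0.4298, -0.1761, 0.2069]
eef_rot: [0.666, 0.746, -0.001, 0.002]
contact_force: [-0.1, -0.5, 0.0]
opening: 0.516
```

```bash
python3 - <<'E'
from h import *
plan(.4308,-.176,.1)
P=cloud(snap('wrist','w8.png')).reshape(-1,3)
S=P[(np.linalg.norm(P[:,:2]-[.43,-.17],axis=1)<.035)&(P[:,2]>.19)&(P[:,2]<.26)]
print(len(S),S.min(0),S.max(0),np.median(S,0))
E
```

```text
t 10.92 pos [ 0.4298 -0.1761  0.2069] op 0.516 F [-0.1 -0.5  0. ]
 shift [0.0005 0.0008 0.1069] turn [ 0.11  0.27 -0.57]
17858 [ 0.39502253 -0.19117244  0.19001065] [ 0.46422733 -0.14607556  0.25999884] [ 0.42835364 -0.1608225   0.23722015]
```

View pics/w8.png

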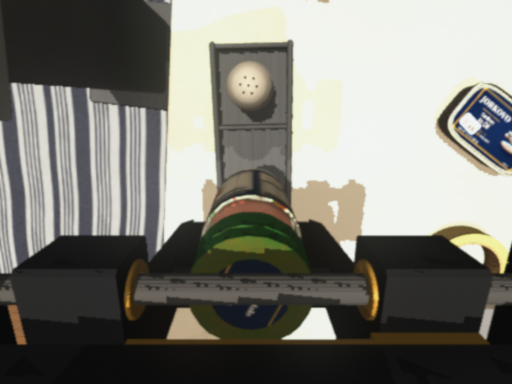

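Emit:
send_rows(moves=[0.0005, 0.001, 0.02, 0, 0, 0, 0.0005, 0.001, 0.045, 0, 0, 0, 0.0005, 0.001, 0.075, 0, 0, -0.3, 0.0005, 0.001, 0.098, 0, 0, -0.5, 0.0005, 0.001, 0.107, 0, 0.2, -0.5])

```text
clock: 11.38
tool_pos: [0.4284, -0.1785, 0.0966]
eef_rot: [0.664, 0.747, -0.002, -0.001]
contact_force: [-0.2, -0.4, -1.6]
opening: 0.513
```

```bash
python3 - <<'E'
from h import *
plan(.4308,-.176,.0835)
E
```

```text
t 11.38 pos [ 0.4284 -0.1785  0.0966] op 0.513 F [-0.2 -0.4 -1.6]
 shift [0.0023 0.0027 0.0131] turn [-0.25  0.06 -0.28]
```

Emit:
send_rows(moves=[0.002, 0.0027, 0.003, 0, 0, 0, 0.002, 0.0027, 0.008, 0, 0, 0, 0.002, 0.0027, 0.012, 0, 0, 0, 0.002, 0.0027, 0.0135, 0, 0, 0, 0.002, 0.0027, 0.0135, 0, 0, 0])

```text
clock: 11.8
tool_pos: [0.4311, -0.1762, 0.0834]
eef_rot: [0.664, 0.747, -0.002, -0.001]
contact_force: [-0.5, -0.5, -1.0]
opening: 0.514
```

```bash
python3 - <<'E'
from h import *
plan(.4308,-.176,.0835)
E
```

```text
t 11.8 pos [ 0.4311 -0.1762  0.0834] op 0.514 F [-0.5 -0.5 -1. ]
 shift [ 0.0002 -0.0003 -0.0001] turn [-0.21  0.08 -0.27]
```

Emit:
send_rows(moves=[0, 0, 0.001, 0, 0, 0, 0, 0, 0.001, 0, 0, 0, 0, 0, 0.0012, 0, 0, 0, 0, 0, 0.0012, 0, 0, 0, 0, 0, 0.0012, 0, 0, 0])

```text
clock: 12.22
tool_pos: [0.4313, -0.1763, 0.0831]
eef_rot: [0.664, 0.747, -0.002, -0.0]
contact_force: [-1.2, 0.4, 6.9]
opening: 0.511
```

Emit:
send_rows(moves=[0, 0, 0, 0, 0, 0, 0, 0, 0, 0, 0, 0, 0, 0, 0, 0, 0, 0, 0, 0, 0, 0, 0, 0, 0, 0, 0, 0, 0, 0], claw=-1)

```text
clock: 12.63
tool_pos: [0.4313, -0.1763, 0.083]
eef_rot: [0.664, 0.747, -0.002, -0.0]
contact_force: [-0.0, 0.4, 0.2]
opening: 0.867
```

Emit:
send_rows(moves=[0, 0, 0, 0, 0, 0, 0, 0, 0, 0, 0, 0, 0, 0, -0.02, 0, 0, 0, 0, 0, -0.055, 0, 0, 0, 0, 0, -0.09, 0, 0, 0])

```text
clock: 13.05
tool_pos: [0.4304, -0.1756, 0.1734]
eef_rot: [0.664, 0.748, -0.002, -0.002]
contact_force: [0.3, -1.2, -0.1]
opening: 1.001
```

```bash
python3 - <<'E'
from h import *
plan(.4285,.2243,.21)
P=cloud(snap('wrist','w9.png')).reshape(-1,3)
for b,lo,hi in(((.43,-.17),.1,.13),((.42,-.095),.08,.12)):
  S=P[(np.linalg.norm(P[:,:2]-b,axis=1)<.03)&(P[:,2]>lo)&(P[:,2]<hi)]
  print(len(S),S.min(0),S.max(0),cv2.minEnclosingCircle((S[:,:2]*1000).astype(np.float32)))
E
```

```text
t 13.05 pos [ 0.4304 -0.1756  0.1734] op 1.001 F [ 0.3 -1.2 -0.1]
 shift [ 0.3973  0.045  -0.0369] turn [-0.34  0.   -0.23]
3846 [ 0.40789334 -0.19298028  0.10004527] [ 0.45354453 -0.14823306  0.11663646] ((430.57012939453125, -170.95449829101562), 22.976232528686523)
2228 [ 0.40209294 -0.11321215  0.08453421] [ 0.43607192 -0.07927213  0.09909629] ((419.11846923828125, -96.21907806396484), 17.08608055114746)
```

View pics/w9.png

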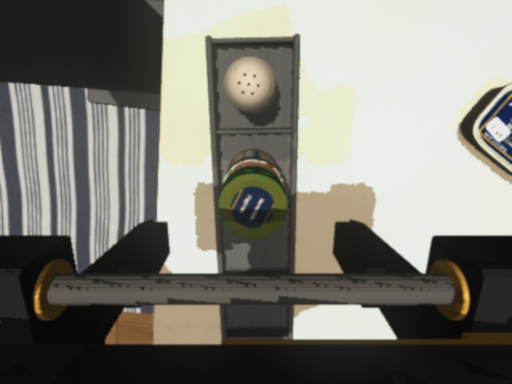

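Emit:
send_rows(moves=[0.02, 0.002, -0.03, 0, 0, 0, 0.06, 0.007, -0.037, 0, 0, 0, 0.1, 0.011, -0.037, 0, 0, 0, 0.14, 0.016, -0.037, 0, 0, 0, 0.18, 0.02, -0.037, 0, 0, 0])

```text
clock: 13.52
tool_pos: [0.432, 0.0068, 0.2156]
eef_rot: [0.665, 0.747, 0.0, 0.003]
contact_force: [0.2, 1.0, -0.1]
opening: 1.003
```

Emit:
send_rows(moves=[0.04, 0.005, 0, 0, 0, 0, 0.08, 0.01, 0, 0, 0, 0, 0.12, 0.014, 0, 0, 0, 0, 0.16, 0.019, 0, 0, 0, 0, 0.195, 0.022, 0, 0, 0, 0])

```text
clock: 13.93
tool_pos: [0.4307, 0.2059, 0.215]
eef_rot: [0.664, 0.748, 0.001, 0.003]
contact_force: [0.3, -0.2, 0.1]
opening: 0.998
```

```bash
python3 - <<'E'
from h import *
plan(.4285,.2243,.2)
E
```

```text
t 13.93 pos [0.4307 0.2059 0.215 ] op 0.998 F [ 0.3 -0.2  0.1]
 shift [ 0.0185 -0.0001  0.0149] turn [ 0.29  0.18 -0.23]
```

Emit:
send_rows(moves=[0.012, 0, 0.01, 0, 0, 0, 0.0185, 0, 0.03, 0, 0, 0, 0.0185, 0, 0.05, 0.3, 0.2, -0.2, 0.0185, 0, 0.055, 0.3, 0.2, -0.2, 0.0185, 0, 0.055, 0.3, 0.2, -0.2])

```text
clock: 14.35
tool_pos: [0.428, 0.2234, 0.1588]
eef_rot: [0.663, 0.749, -0.002, -0.0]
contact_force: [0.6, -0.4, 0.7]
opening: 0.998
```

```bash
python3 - <<'E'
from h import *
plan(.4285,.2243,.08)
P=cloud(snap('wrist','w10.png')).reshape(-1,3)
for b,lo,hi in(((.4285,.2243),.06,.07),((.4285,.2243),.1,.12),((.4135,.3045),.09,.12)):
  S=P[(np.linalg.norm(P[:,:2]-b,axis=1)<.03)&(P[:,2]>lo)&(P[:,2]<hi)]
  if len(S): print(len(S),S.min(0),S.max(0),cv2.minEnclosingCircle((S[:,:2]*1000).astype(np.float32)))
E
```

```text
t 14.35 pos [0.428  0.2234 0.1588] op 0.998 F [ 0.6 -0.4  0.7]
 shift [0.001  0.0008 0.0788] turn [-0.17  0.1  -0.01]
322 [0.4120314  0.21214175 0.06002986] [0.44481202 0.24147756 0.06999259] ((428.2740783691406, 225.08265686035156), 16.565095901489258)
380 [0.42207447 0.21850805 0.10000017] [0.43468357 0.23102874 0.11270221] ((428.2921447753906, 224.8050079345703), 6.593809127807617)
4309 [0.39500372 0.28430883 0.10300129] [0.43407103 0.32343849 0.10775049] ((414.5714416503906, 303.7828369140625), 19.990331649780273)
```

View pics/w10.png

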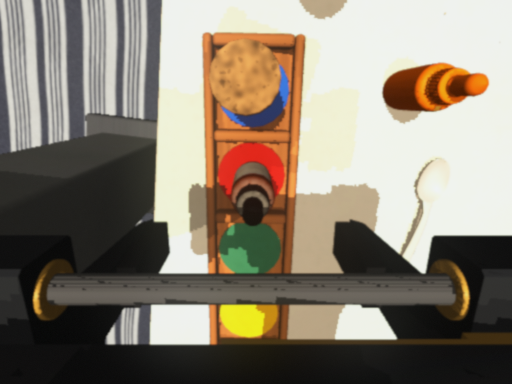

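Emit:
send_rows(moves=[0.001, 0, 0.015, 0, 0, 0, 0.001, 0, 0.035, 0, 0, 0, 0.001, 0, 0.055, 0, 0, 0, 0.001, 0, 0.07, 0, 0, 0, 0.001, 0, 0.0775, 0, 0, 0])

```text
clock: 14.82
tool_pos: [0.4286, 0.2242, 0.0818]
eef_rot: [0.663, 0.748, -0.001, -0.0]
contact_force: [0.1, -0.6, -0.2]
opening: 1.001
```

```bash
python3 - <<'E'
from h import *
plan(.4283,.2248,.08)
E
```

```text
t 14.82 pos [0.4286 0.2242 0.0818] op 1.001 F [ 0.1 -0.6 -0.2]
 shift [ 0.0007 -0.0002  0.0018] turn [-0.07  0.06 -0.09]
```

Emit:
send_rows(moves=[0.0005, 0, 0.002, 0, 0, 0, 0.0005, 0, 0.002, 0, 0, 0, 0.0005, 0, 0.002, 0, 0, 0, 0.0005, 0, 0.002, 0, 0, 0, 0.0005, 0, 0.002, 0, 0, 0], claw=1, grip_force=20)

```text
clock: 15.23
tool_pos: [0.429, 0.2248, 0.0806]
eef_rot: [0.663, 0.748, -0.0, 0.0]
contact_force: [0.2, 0.2, -0.6]
opening: 0.647
```

Emit:
send_rows(moves=[0, 0, 0, 0, 0, 0, 0, 0, 0, 0, 0, 0, 0, 0, 0, 0, 0, 0, 0, 0, 0, 0, 0, 0, 0, 0, 0, 0, 0, 0])

```text
clock: 15.65
tool_pos: [0.429, 0.2249, 0.0807]
eef_rot: [0.663, 0.748, 0.0, 0.0]
contact_force: [-0.1, -0.2, 2.1]
opening: 0.355
```

Emit:
send_rows(moves=[0, 0, 0, 0, 0, 0, 0, 0, 0, 0, 0, 0, 0, 0, 0, 0, 0, 0, 0, 0, 0, 0, 0, 0, 0, 0, 0, 0, 0, 0])

```text
clock: 16.07
tool_pos: [0.429, 0.2249, 0.0807]
eef_rot: [0.663, 0.748, 0.0, 0.0]
contact_force: [-0.0, -1.1, 1.3]
opening: 0.355
```

Emit:
send_rows(moves=[0, 0, -0.006, 0, 0, 0, 0, 0, -0.02, 0, 0, 0, 0, 0, -0.045, 0, 0, 0, 0, 0, -0.08, 0, 0, 0, 0, 0, -0.115, 0, 0, 0])

```text
clock: 16.48
tool_pos: [0.428, 0.2244, 0.1968]
eef_rot: [0.663, 0.749, -0.001, -0.001]
contact_force: [1.7, -0.7, -0.9]
opening: 0.359
```

```bash
python3 - <<'E'
from h import *
plan(.4412,-.2451,.215)
snap('wrist','w11.png')
E
```

```text
t 16.48 pos [0.428  0.2244 0.1968] op 0.359 F [ 1.7 -0.7 -0.9]
 shift [-0.4676 -0.0436 -0.0176] turn [-0.16  0.06 -0.07]
```

View pics/w11.png

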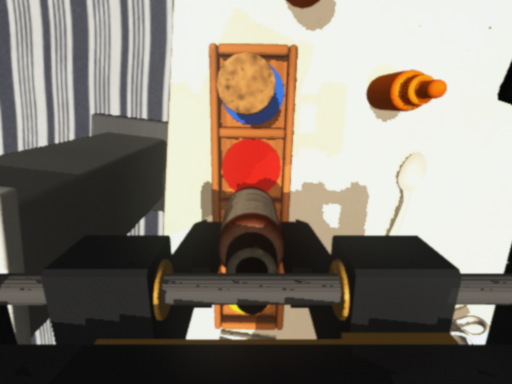

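Emit:
send_rows(moves=[-0.02, -0.002, -0.008, 0, 0, 0, -0.055, -0.005, -0.012, 0, 0, 0, -0.09, -0.008, -0.012, 0, 0, 0, -0.125, -0.012, -0.012, 0, 0, 0, -0.16, -0.015, -0.012, 0, 0, 0])

```text
clock: 16.95
tool_pos: [0.4341, 0.0644, 0.214]
eef_rot: [0.663, 0.749, 0.004, 0.001]
contact_force: [0.9, -1.0, -1.0]
opening: 0.359
```

Emit:
send_rows(moves=[-0.035, -0.003, 0, 0, 0, 0, -0.07, -0.006, 0, 0, 0, 0, -0.105, -0.009, 0, 0, 0, 0, -0.14, -0.013, 0, 0, 0, 0, -0.175, -0.016, 0, 0, 0, 0])

```text
clock: 17.37
tool_pos: [0.4387, -0.1132, 0.2135]
eef_rot: [0.663, 0.749, 0.003, 0.001]
contact_force: [-0.5, -0.1, -0.9]
opening: 0.354
```

```bash
python3 - <<'E'
from h import *
plan(.4412,-.2451,.205)
E
```

```text
t 17.37 pos [ 0.4387 -0.1132  0.2135] op 0.354 F [-0.5 -0.1 -0.9]
 shift [-0.1313 -0.0136  0.008 ] turn [ 0.34 -0.17 -0.02]
```

Emit:
send_rows(moves=[-0.035, -0.004, 0, 0, 0, 0, -0.07, -0.007, 0, 0, 0, 0, -0.105, -0.011, 0, 0, 0, 0, -0.125, -0.013, 0.004, 0.3, -0.2, 0, -0.131, -0.0136, 0.008, 0.3, -0.2, 0])

```text
clock: 17.78
tool_pos: [0.4402, -0.2493, 0.2045]
eef_rot: [0.665, 0.746, -0.001, 0.001]
contact_force: [-0.4, -0.0, -0.6]
opening: 0.36
```

```bash
python3 - <<'E'
from h import *
plan(.4412,-.2451,.095)
snap('wrist','w12.png')
E
```

```text
t 17.78 pos [ 0.4402 -0.2493  0.2045] op 0.36 F [-0.4 -0.  -0.6]
 shift [0.0044 0.0015 0.1094] turn [-0.01  0.14 -0.43]
```

View pics/w12.png

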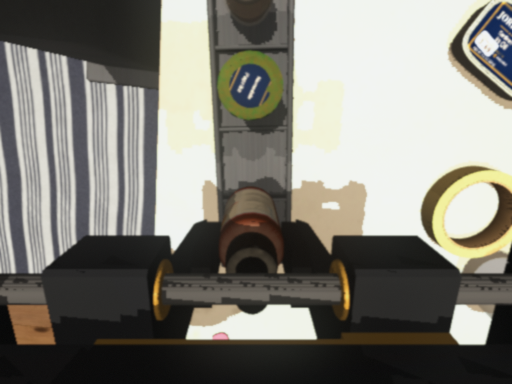

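Emit:
send_rows(moves=[0.005, 0.0015, 0.01, 0, 0, -0.4, 0.005, 0.0015, 0.035, 0, 0, -0.4, 0.005, 0.0015, 0.065, 0, 0, -0.4, 0.005, 0.0015, 0.09, 0, 0, -0.4, 0.005, 0.0015, 0.106, 0, 0, -0.4])

```text
clock: 18.25
tool_pos: [0.4401, -0.2393, 0.0956]
eef_rot: [0.661, 0.751, -0.0, -0.002]
contact_force: [-0.5, 0.4, -1.1]
opening: 0.355
```

```bash
python3 - <<'E'
from h import *
plan(.4412,-.2451,.0788)
E
```

```text
t 18.25 pos [ 0.4401 -0.2393  0.0956] op 0.355 F [-0.5  0.4 -1.1]
 shift [-0.006   0.0004  0.0168] turn [-0.17 -0.16  0.32]
```

Emit:
send_rows(moves=[-0.004, 0, 0.003, 0, 0, 0, -0.006, 0, 0.008, 0, 0, 0, -0.006, 0, 0.013, 0, 0, 0, -0.006, 0, 0.016, 0, 0, 0, -0.006, 0, 0.0165, 0, 0, 0])

```text
clock: 18.67
tool_pos: [0.4411, -0.245, 0.0793]
eef_rot: [0.66, 0.751, 0.0, -0.002]
contact_force: [0.3, 0.4, -1.2]
opening: 0.354
```

Emit:
send_rows(moves=[0, 0, 0.001, 0, 0, 0, 0, 0, 0.001, 0, 0, 0, 0, 0, 0.001, 0, 0, 0, 0, 0, 0.001, 0, 0, 0, 0, 0, 0.001, 0, 0, 0])

```text
clock: 19.08
tool_pos: [0.4414, -0.245, 0.0787]
eef_rot: [0.66, 0.751, 0.0, -0.001]
contact_force: [-0.1, 0.3, 3.6]
opening: 0.355
```

```bash
python3 - <<'E'
from h import *
plan(.4412,-.2451,.0785)
E
```

```text
t 19.08 pos [ 0.4414 -0.245   0.0787] op 0.355 F [-0.1  0.3  3.6]
 shift [-0.0001 -0.0002  0.0002] turn [-0.09 -0.14  0.33]
```

Contact with the floor (3.6 N); release.

Emit:
send_rows(moves=[0, 0, 0, 0, 0, 0, 0, 0, 0, 0, 0, 0, 0, 0, 0, 0, 0, 0, 0, 0, 0, 0, 0, 0, 0, 0, 0, 0, 0, 0], claw=-1)

```text
clock: 19.5
tool_pos: [0.4413, -0.245, 0.0786]
eef_rot: [0.66, 0.751, 0.0, -0.001]
contact_force: [0.2, -0.4, 0.3]
opening: 0.71
```

Emit:
send_rows(moves=[0, 0, 0, 0, 0, 0, 0, 0, 0, 0, 0, 0, 0, 0, -0.02, 0, 0, 0, 0, 0, -0.055, 0, 0, 0, 0, 0, -0.09, 0, 0, 0])

```text
clock: 19.92
tool_pos: [0.4405, -0.2446, 0.1689]
eef_rot: [0.66, 0.751, -0.0, -0.003]
contact_force: [0.4, -0.3, -0.2]
opening: 1.0
```

```bash
python3 - <<'E'
from h import *
plan(.4146,.3038,.205)
P=cloud(snap('wrist','w13.png')).reshape(-1,3)
for b,lo,hi in(((.4412,-.245),.055,.068),((.4412,-.245),.1,.12),((.43,-.17),.1,.13)):
  S=P[(np.linalg.norm(P[:,:2]-b,axis=1)<.03)&(P[:,2]>lo)&(P[:,2]<hi)]
  if len(S):print(len(S),S.min(0),S.max(0),cv2.minEnclosingCircle((S[:,:2]*1000).astype(np.float32)))
E
```

```text
t 19.92 pos [ 0.4405 -0.2446  0.1689] op 1.0 F [ 0.4 -0.3 -0.2]
 shift [ 0.5474  0.0445 -0.0337] turn [-0.25 -0.26  0.37]
318 [ 0.42439021 -0.25708731  0.05514645] [ 0.45709566 -0.22811561  0.06799605] ((440.574951171875, -244.4115447998047), 16.55588150024414)
317 [ 0.43429827 -0.25061469  0.10005478] [ 0.44717917 -0.23867833  0.11065242] ((440.6863098144531, -244.9577178955078), 6.517001152038574)
5089 [ 0.40821744 -0.19326691  0.10680973] [ 0.45328603 -0.14909539  0.11710001] ((430.8297424316406, -171.35450744628906), 22.65245819091797)
```

View pics/w13.png

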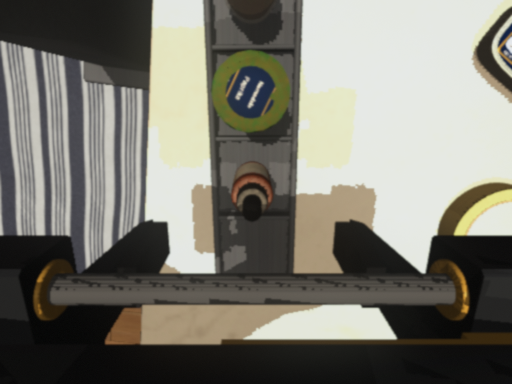

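Dropper stands in bay 3, tops aligned with body. Back for the blue jar.

Emit:
send_rows(moves=[0.02, 0.002, -0.03, 0, 0, 0, 0.06, 0.005, -0.035, 0, 0, 0, 0.1, 0.008, -0.035, 0, 0, 0, 0.14, 0.011, -0.035, 0, 0, 0, 0.18, 0.015, -0.035, 0, 0, 0])

```text
clock: 20.38
tool_pos: [0.4351, -0.0636, 0.2102]
eef_rot: [0.661, 0.751, 0.002, 0.002]
contact_force: [0.9, 0.2, -0.3]
opening: 0.999
```

Emit:
send_rows(moves=[0.04, 0.003, 0, 0, 0, 0, 0.08, 0.007, 0, 0, 0, 0, 0.12, 0.01, 0, 0, 0, 0, 0.16, 0.013, 0, 0, 0, 0, 0.195, 0.016, 0, 0, 0, 0])

```text
clock: 20.8
tool_pos: [0.4256, 0.1347, 0.2103]
eef_rot: [0.66, 0.751, 0.002, 0.002]
contact_force: [0.9, -0.4, -0.3]
opening: 1.001
```

```bash
python3 - <<'E'
from h import *
plan(.4146,.3038,.16)
E
```

```text
t 20.8 pos [0.4256 0.1347 0.2103] op 1.001 F [ 0.9 -0.4 -0.3]
 shift [0.1691 0.0106 0.0504] turn [0.34 0.01 0.4 ]
```

Emit:
send_rows(moves=[0.04, 0.0025, 0, 0, 0, 0, 0.08, 0.005, 0, 0, 0, 0, 0.12, 0.0075, 0, 0, 0, 0, 0.155, 0.01, 0.02, 0.3, 0, 0.4, 0.168, 0.0106, 0.045, 0.3, 0, 0.4])

```text
clock: 21.22
tool_pos: [0.4146, 0.3108, 0.1668]
eef_rot: [0.661, 0.751, 0.005, -0.002]
contact_force: [1.1, -0.5, -0.1]
opening: 0.998
```

```bash
python3 - <<'E'
from h import *
plan(.4146,.3038,.16)
P=cloud(snap('wrist','w14.png')).reshape(-1,3)
S=P[(np.linalg.norm(P[:,:2]-[.4146,.3038],axis=1)<.03)&(P[:,2]>.098)&(P[:,2]<.12)]
print(len(S),S.min(0),S.max(0),cv2.minEnclosingCircle((S[:,:2]*1000).astype(np.float32)))
E
```

```text
t 21.22 pos [0.4146 0.3108 0.1668] op 0.998 F [ 1.1 -0.5 -0.1]
 shift [-0.007  -0.0009  0.0067] turn [ 0.33 -0.53  0.28]
2786 [0.39488753 0.28442223 0.09802217] [0.43385644 0.32405939 0.10725443] ((414.4913024902344, 304.2358093261719), 19.95867919921875)
```

View pics/w14.png

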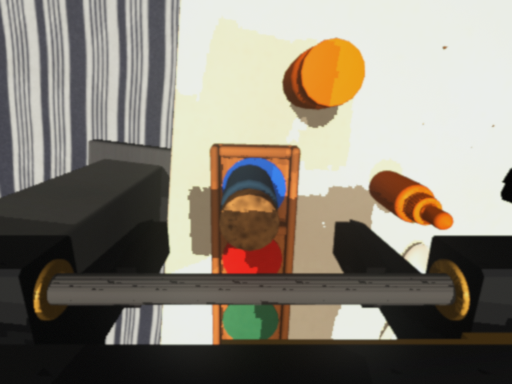

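Emit:
send_rows(moves=[-0.006, 0, 0.005, 0.3, -0.5, 0.3, -0.007, -0.0005, 0.02, 0.3, -0.5, 0.3, -0.007, -0.0005, 0.03, 0.3, -0.5, 0.3, -0.007, -0.0005, 0.03, 0.3, -0.5, 0.3, -0.007, -0.0005, 0.03, 0.3, -0.5, 0.3])

```text
clock: 21.68
tool_pos: [0.413, 0.3008, 0.1319]
eef_rot: [0.663, 0.749, -0.005, -0.0]
contact_force: [-0.6, 0.3, -0.4]
opening: 0.998
```

```bash
python3 - <<'E'
from h import *
plan(.4146,.304,.076)
E
```

```text
t 21.68 pos [0.413  0.3008 0.1319] op 0.998 F [-0.6  0.3 -0.4]
 shift [0.0033 0.0024 0.0559] turn [-0.42  0.31 -0.01]
```

Emit:
send_rows(moves=[0.003, 0.002, 0.006, -0.4, 0.3, 0, 0.003, 0.002, 0.02, -0.4, 0.3, 0, 0.003, 0.002, 0.038, -0.4, 0.3, 0, 0.003, 0.002, 0.05, -0.4, 0.3, 0, 0.003, 0.002, 0.056, -0.4, 0.3, 0])

```text
clock: 22.1
tool_pos: [0.4143, 0.3033, 0.0752]
eef_rot: [0.663, 0.749, -0.0, 0.0]
contact_force: [0.1, 0.4, 0.3]
opening: 0.999
```

```bash
python3 - <<'E'
from h import *
plan(.4146,.304,.076)
E
```

```text
t 22.1 pos [0.4143 0.3033 0.0752] op 0.999 F [0.1 0.4 0.3]
 shift [ 0.0007  0.0004 -0.0008] turn [-0.03  0.03 -0.03]
```

Emit:
send_rows(moves=[0, 0, 0, 0, 0, 0, 0, 0, 0, 0, 0, 0, 0, 0, 0, 0, 0, 0, 0, 0, 0, 0, 0, 0, 0, 0, 0, 0, 0, 0], claw=1, grip_force=20)

```text
clock: 22.52
tool_pos: [0.4147, 0.3035, 0.0758]
eef_rot: [0.663, 0.749, 0.0, 0.0]
contact_force: [0.1, 0.3, -0.7]
opening: 0.646
```

Emit:
send_rows(moves=[0, 0, 0, 0, 0, 0, 0, 0, 0, 0, 0, 0, 0, 0, 0, 0, 0, 0, 0, 0, 0, 0, 0, 0, 0, 0, 0, 0, 0, 0])

```text
clock: 22.93
tool_pos: [0.4148, 0.3037, 0.0762]
eef_rot: [0.663, 0.749, 0.001, 0.0]
contact_force: [-1.1, -1.4, 5.4]
opening: 0.492
```

Emit:
send_rows(moves=[0, 0, -0.006, 0, 0, 0, 0, 0, -0.02, 0, 0, 0, 0, 0, -0.045, 0, 0, 0, 0, 0, -0.08, 0, 0, 0, 0, 0, -0.115, 0, 0, 0])

```text
clock: 23.35
tool_pos: [0.4138, 0.3028, 0.1918]
eef_rot: [0.663, 0.749, -0.001, -0.0]
contact_force: [1.5, 0.2, -2.1]
opening: 0.491
```

```bash
python3 - <<'E'
from h import *
plan(.4517,-.3194,.205)
snap('wrist','w15.png')
E
```

```text
t 23.35 pos [0.4138 0.3028 0.1918] op 0.491 F [ 1.5  0.2 -2.1]
 shift [-0.6222 -0.0381 -0.0124] turn [-0.12  0.06 -0.01]
```

View pics/w15.png

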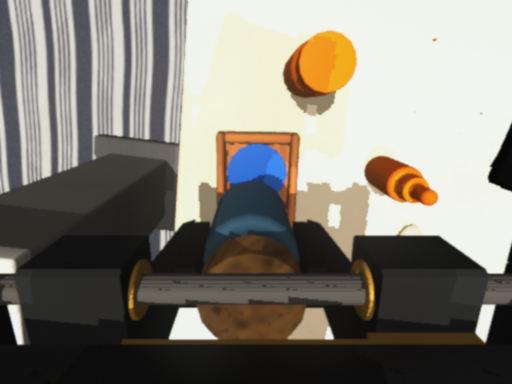

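Emit:
send_rows(moves=[-0.02, -0.001, -0.008, 0, 0, 0, -0.055, -0.003, -0.014, 0, 0, 0, -0.09, -0.005, -0.014, 0, 0, 0, -0.125, -0.008, -0.014, 0, 0, 0, -0.16, -0.01, -0.014, 0, 0, 0])

```text
clock: 23.82
tool_pos: [0.4248, 0.1438, 0.2111]
eef_rot: [0.662, 0.749, 0.004, 0.0]
contact_force: [0.2, 0.0, -1.5]
opening: 0.493
```

Emit:
send_rows(moves=[-0.035, -0.002, 0, 0, 0, 0, -0.07, -0.004, 0, 0, 0, 0, -0.105, -0.006, 0, 0, 0, 0, -0.14, -0.009, 0, 0, 0, 0, -0.175, -0.011, 0, 0, 0, 0])

```text
clock: 24.23
tool_pos: [0.4347, -0.0331, 0.2101]
eef_rot: [0.662, 0.749, 0.004, 0.0]
contact_force: [0.7, 0.2, -1.1]
opening: 0.495
```

Emit:
send_rows(moves=[-0.035, -0.002, 0, 0, 0, 0, -0.07, -0.004, 0, 0, 0, 0, -0.105, -0.006, 0, 0, 0, 0, -0.14, -0.009, 0, 0, 0, 0, -0.175, -0.011, 0, 0, 0, 0])

```text
clock: 24.65
tool_pos: [0.4443, -0.21, 0.209]
eef_rot: [0.662, 0.749, 0.003, -0.0]
contact_force: [0.9, -0.2, -1.5]
opening: 0.497
```

```bash
python3 - <<'E'
from h import *
plan(.4517,-.3194,.2)
E
```

```text
t 24.65 pos [ 0.4443 -0.21    0.209 ] op 0.497 F [ 0.9 -0.2 -1.5]
 shift [-0.1095 -0.0061  0.0085] turn [ 0.28 -0.29  0.03]
```

Emit:
send_rows(moves=[-0.035, -0.002, 0, 0, 0, 0, -0.07, -0.004, 0, 0, 0, 0, -0.095, -0.005, 0.003, 0.2, -0.2, 0, -0.109, -0.006, 0.008, 0.3, -0.3, 0, -0.109, -0.006, 0.008, 0.3, -0.3, 0])

```text
clock: 25.07
tool_pos: [0.4503, -0.3221, 0.1988]
eef_rot: [0.665, 0.747, -0.001, -0.001]
contact_force: [0.1, 0.4, -2.3]
opening: 0.491
```

```bash
python3 - <<'E'
from h import *
plan(.4517,-.3194,.09)
snap('wrist','w16.png')
E
```

```text
t 25.07 pos [ 0.4503 -0.3221  0.1988] op 0.491 F [ 0.1  0.4 -2.3]
 shift [0.0026 0.002  0.1088] turn [-0.15  0.03 -0.3 ]
```

View pics/w16.png

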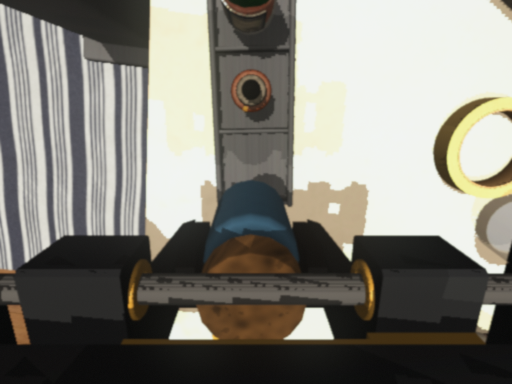

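Emit:
send_rows(moves=[0.001, 0.0015, 0.01, 0, 0, 0, 0.001, 0.0015, 0.035, 0, 0, 0, 0.001, 0.0015, 0.065, 0, 0, 0, 0.001, 0.0015, 0.09, 0, 0, 0, 0.001, 0.0015, 0.104, 0, 0, 0])

```text
clock: 25.53
tool_pos: [0.451, -0.3142, 0.0928]
eef_rot: [0.662, 0.75, -0.0, -0.004]
contact_force: [0.9, -0.3, -0.9]
opening: 0.493
```

```bash
python3 - <<'E'
from h import *
plan(.4517,-.3194,.0745)
E
```

```text
t 25.53 pos [ 0.451  -0.3142  0.0928] op 0.493 F [ 0.9 -0.3 -0.9]
 shift [-0.0053  0.0001  0.0182] turn [-0.27 -0.3   0.16]
```

Emit:
send_rows(moves=[-0.004, 0, 0.003, 0, 0, 0, -0.005, 0, 0.009, 0, 0, 0, -0.005, 0, 0.014, -0.2, -0.3, 0, -0.005, 0, 0.0175, -0.2, -0.3, 0, -0.005, 0, 0.0178, -0.2, -0.3, 0])

```text
clock: 25.95
tool_pos: [0.4517, -0.3187, 0.0751]
eef_rot: [0.661, 0.75, -0.0, -0.0]
contact_force: [-0.1, -0.1, -1.0]
opening: 0.494
```

Emit:
send_rows(moves=[0, 0, 0.001, 0, 0, 0, 0, 0, 0.001, 0, 0, 0, 0, 0, 0.001, 0, 0, 0, 0, 0, 0.001, 0, 0, 0, 0, 0, 0.001, 0, 0, 0])

```text
clock: 26.37
tool_pos: [0.4518, -0.3189, 0.0743]
eef_rot: [0.661, 0.75, -0.0, -0.0]
contact_force: [0.4, 0.5, -2.2]
opening: 0.498
```

```bash
python3 - <<'E'
from h import *
plan(.4517,-.3194,.074)
E
```

```text
t 26.37 pos [ 0.4518 -0.3189  0.0743] op 0.498 F [ 0.4  0.5 -2.2]
 shift [-0.0005 -0.0002  0.0003] turn [-0.04  0.02  0.19]
```

Emit:
send_rows(moves=[0, 0, 0.001, 0, 0, 0, 0, 0, 0.001, 0, 0, 0, 0, 0, 0.001, 0, 0, 0, 0, 0, 0.001, 0, 0, 0, 0, 0, 0.001, 0, 0, 0])

```text
clock: 26.78
tool_pos: [0.4518, -0.319, 0.0742]
eef_rot: [0.661, 0.75, -0.001, 0.0]
contact_force: [-0.9, 0.9, 6.0]
opening: 0.491
```

Emit:
send_rows(moves=[0, 0, 0, 0, 0, 0, 0, 0, 0, 0, 0, 0, 0, 0, 0, 0, 0, 0, 0, 0, 0, 0, 0, 0, 0, 0, 0, 0, 0, 0], claw=-1)

```text
clock: 27.2
tool_pos: [0.4519, -0.319, 0.0741]
eef_rot: [0.661, 0.75, -0.001, 0.0]
contact_force: [0.6, -0.9, -0.4]
opening: 0.849
```

Emit:
send_rows(moves=[0, 0, 0, 0, 0, 0, 0, 0, 0, 0, 0, 0, 0, 0, -0.02, 0, 0, 0, 0, 0, -0.055, 0, 0, 0, 0, 0, -0.09, 0, 0, 0])

```text
clock: 27.62
tool_pos: [0.451, -0.3183, 0.1642]
eef_rot: [0.661, 0.75, -0.001, -0.001]
contact_force: [0.3, -0.5, 0.1]
opening: 1.003
```

Emit:
send_rows(moves=[0, 0, -0.03, 0, 0, 0, 0.04, 0, -0.05, 0, 0, 0, 0.08, 0, -0.05, 0, 0, 0, 0.12, 0, -0.05, 0, 0, 0, 0.16, 0, -0.05, 0, 0, 0])

```text
clock: 28.03
tool_pos: [0.4306, -0.1581, 0.215]
eef_rot: [0.662, 0.75, -0.0, -0.001]
contact_force: [1.1, 0.5, -0.4]
opening: 0.998
```

Emit:
send_rows(moves=[0.04, 0, 0, 0, 0, 0, 0.08, 0, 0, 0, 0, 0, 0.12, 0, 0, 0, 0, 0, 0.16, 0, 0, 0, 0, 0, 0.19, 0, 0, 0, 0, 0])

```text
clock: 28.45
tool_pos: [0.4065, 0.0337, 0.2156]
eef_rot: [0.661, 0.751, 0.001, -0.001]
contact_force: [1.3, 0.0, 0.4]
opening: 0.998
```

Emit:
send_rows(moves=[0.04, 0, 0, 0, 0, 0, 0.08, 0, 0, 0, 0, 0, 0.12, 0, 0, 0, 0, 0, 0.16, 0, 0, 0, 0, 0, 0.16, 0, 0, 0, 0, 0])

```text
clock: 28.87
tool_pos: [0.385, 0.203, 0.2172]
eef_rot: [0.656, 0.755, 0.006, -0.003]
contact_force: [0.4, 0.3, 0.4]
opening: 1.004
```

```bash
python3 - <<'E'
from h import *
plan(.44,.2,.2)
pt=snap('top','t20.png');ps=snap('side','s20.png')
o=np.array([.436,-.208]);a=np.radians(8);Rm=np.array([[np.cos(a),-np.sin(a)],[np.sin(a),np.cos(a)]])
for nm,p in(('top',pt),('side',ps)):
  P=cloud(p).reshape(-1,3);L=P.copy();L[:,:2]=(P[:,:2]-o)@Rm
  for n,y,h in(('shaker',.1125,.1),('spice',.0375,.116),('drop',-.0375,.112),('blue',-.1125,.105)):
    S=L[(abs(L[:,0])<.035)&(abs(L[:,1]-y)<.035)&(L[:,2]>h-.008)&(L[:,2]<h+.02)]
    if len(S):print(nm,n,len(S),'zmax',S[:,2].max().round(3),np.round(cv2.minEnclosingCircle((S[:,:2]*1000).astype(np.float32))[0],1),'want y',y*1000)
E
```

```text
t 28.87 pos [0.385  0.203  0.2172] op 1.004 F [0.4 0.3 0.4]
 shift [-0.0109  0.0539  0.0173] turn [ 0.22 -0.72  1.04]
top spice 255 zmax 0.123 [-0.4 37.2] want y 37.5
top drop 20 zmax 0.114 [ -0.6 -37.5] want y -37.5
top blue 213 zmax 0.111 [-1.000e-01 -1.115e+02] want y -112.5
side shaker 24 zmax 0.097 [ -2.4 119.3] want y 112.5
side spice 64 zmax 0.115 [-0.7 41.2] want y 37.5
side drop 5 zmax 0.108 [ -2.5 -30.9] want y -37.5
side blue 42 zmax 0.104 [-1.000e-01 -1.081e+02] want y -112.5
```

View pics/t20.png

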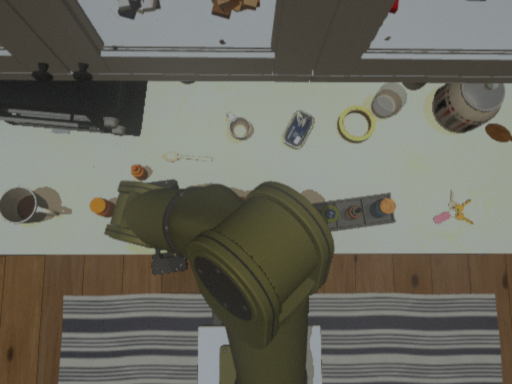

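View pics/s20.png

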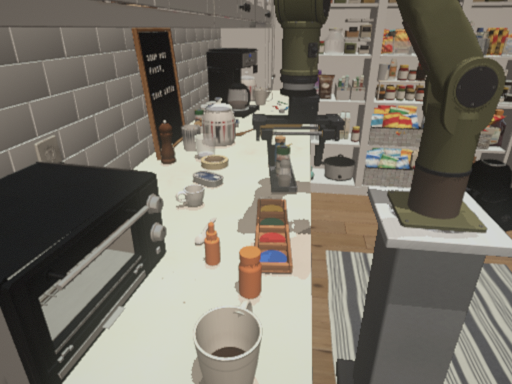

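```bash
python3 -c "
from plant import r
print(r.finish_job())"
```

```text
the job is handed in; nothing more can be done
None
```

I moved all four containers to the dark grey rack in reverse order and handed the job in at about 29 s of the 128 s allowed. From left to right they are the shaker, spice jar, dropper bottle and blue jar. The pads stayed in the wooden rack and the orange look-alikes were not touched. No verdict was reported.

**Positions:** In the last top picture, the spice jar, dropper bottle and blue jar were each within about 1 mm of their bay centres. The arm hid the shaker in that picture. An earlier wrist picture had put it within about 1 mm of its bay centre.

**Upright and on the floor:** Top heights matched upright containers on the bay floor, and the floor could be felt at each placing before the grip was released.

**Disagreement:** The side camera read the containers 3 to 7 mm further left along the row than the top and wrist cameras. It had also read 3 to 6 mm further left before the move, so I took it for calibration error; the readings are within tolerance either way.

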